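# Load the last capacitor and shut the capacitor case

## Robot

A 6-joint arm with a two-finger parallel gripper is mounted at the origin on the work surface. World frame = base frame: x ahead of the robot, y to its left, z up, the work surface at z = 0. Lengths are in m, angles in rad, forces in N, time in s.
With the tool pointing down it reaches from about 0.375 to 0.9 m from the base axis. Payload 3.1 kg.
Tool frame: the origin (TCP) lies midway between the tips of the shut fingers; the grasp point (between the pads) lies 19 mm behind it (hold_point_z is the distance from the TCP to the grasp point, in m); z points along the fingers, y is the line along which they close (so a half turn about z gives the same grasp; the last joint's range is limited). The gripper opens to 87 mm and grips with 3 to 60 N. Pads are 19 mm wide; open, the fingers measure 117 mm over their backs; the gripper's body (75 mm by 190 mm) begins 51 mm behind the grasp point.
Start: joints at [-0.178, 0.527, 1.433, -0, 1.181, -0.178], TCP at [0.625, 0, 0.223] pointing down, gripper open.
Joint ranges: [-3.08, 3.08], [-0.75, 2.2], [0.22, 2.44], [-1.43, 4.57], [0, 2.65], [-2.85, 2.85]. Speed limits (rad/s): [2.79, 2.79, 3.14, 3.14, 3.14, 3.14].

## Interface

Orientations are given as a 3x3 rotation matrix whose columns are the frame's x, y, z axes.
In Python, from station import * gives the robot as it stands.
- The arm moves only by the tool move_arm, never from a script. Its argument "steps" is a list of rows, each a list of 5 numbers: the shift along the tool's x, y, z in m, then the turn about the tool's z in rad, then the opening, from 0 (shut) to 1 (fully open). In form: [[x, y, z, spin, claw], ...]. A call has 1 to 8 rows; each row is the pose to reach, as a shift and turn from the pose commanded when the call began, along the tool's axes at that moment; what a row does not reach only later rows make up. A row lasts 1/12 s, in which the tool goes at most 41.7 mm and 7.16 degrees, less where a joint would pass 70% of its speed; a pose out of reach is approached as far as the arm can. A call with a gripper value outside its range is refused whole. The fingers move at their own pace and stop on an object; "newtons" is the grip in N (left out, the last holds). Time passes only in rows, so rows that repeat a pose let the fingers close. It gives the time, the measured TCP pose, the force, the opening and the grip force at its end, in the units of the state.
- state(): the state, without advancing time (a new reading comes with each control period).
- get_image(name): name is "scene" or "side" or "wrist"; returns the picture (420x560x3 uint8, red, green, blue); there is no depth.
- calibration(name): a dict with "K" (3x3 intrinsics, pixels), "world_from_camera" (4x4, takes a point from camera to world coordinates). Camera axes: x right, y down, z forward; pixel columns grow to the right and rows downward; lengths in m; the calibration is good to about 2 mm. The wrist camera is an equidistant fisheye: a pixel r from the principal point sees the ray r / f radians off the axis. A picture is of the moment at which its call begins: read the wrist's pose just before it. calibration takes no time and is no camera call; for the wrist camera it gives the pose at the moment of the call.
- job_done(): hands the job in; it is judged then, once.
Trained networks look in the newest picture that a camera, given by its name, has taken for a name from the list of things; names that differ only in an ending like _2 or _b are one class to them, and where a whole thing is asked for, a point or a joint stands for the part that bears it (a point fixed in the world has none). Each returns a list of dicts, best first, with "confidence" (0 to 1); they miss things now and then, are a little off and sometimes report something else, mostly with a low value. They report only what shows in the picture. A call takes as long as a camera call.
- look_for(camera, query): "position" ([x, y, z] in m, in the coordinates of the camera as it stood for that picture, good to about 4 mm: the middle of the surface that is visible of it).
- place_of(camera, query): "position" ([x, y, z] in m, in the coordinates of the camera as it stood for that picture, good to about 4 mm: a listed point, or the origin of a listed thing).
The state is a dict: "time": time; "joint_positions": joint angles; "dq": joint speeds; "effort": joint torques, N m; "eef_pos": TCP position; "ee_rot": TCP orientation; "ft_force": force on the tool from outside, world axes, zero at the start; "ft_torque": the same for the moment, N m; "grip_width": finger opening in m; "grasp_force": force on a finger pad.
Only numpy, scipy, OpenCV 4.12 (cv2) and the standard library are available. Lean on these libraries where they do the work, as an engineer would, in place of code of your own. Each camera call takes 0.05 s, during which the arm holds its last target. There are 200 camera calls.

## Task

Take the capacitor out of the sloping wooden rest and stand it upright in the empty well of the open case, all the way down. Then shut the case: swing the lid over by its tab, line it up sideways with the lower half so that its pins find their pockets, and press it fully home until the catch snaps. Leave the other things on the bench where they are.

Things in the scene. Friction and masses are not known exactly. Their poses are not given: they have to be found in the camera images.
- case: lower half of the hinged case, grey plastic, fixed, 90 (x) x 194 (y) x 48 mm high, walls 3 mm; origin at the centre of its underside; hinge along y on the +x rim (x 45, z 48 mm), front at -x. Inside, a black insert (top at z 38 mm) has three square wells 41 mm wide, 30 mm deep, floors at z 8 mm, at x 0, y -64, 0 and 64 mm; two hold a capacitor, one is empty (it varies)
- pad: thin paper disc, 32 mm across, on the floor of the empty well; origin at its centre, on the well floor
- catch_at (a point): above the sprung catch in the middle of the case's inner front wall, at rim height (48 mm); it holds the lid once pressed past it, which takes about 8 to 16 N at the lid's front edge. On the same inner front wall, 68 mm to either side, are pockets 13 mm wide for the lid's two pins
- lid (a joint): lid angle: 0 = shut, edge to edge with the lower half; grows as it opens (to 2.05 rad). Grey shell 90 x 194 x 44 mm high, walls 3 mm, stiff hinge that stays where it is left. Too far to one side, its two 16 mm pins land beside the pockets and it stops at about 0.2 rad; at about 0.15 rad it meets the catch
- lid_slide (a joint): sideways shift of the lid along the hinge, m, along the case's +y; 0 = ends flush with the lower half; the hinge has 14 mm of stiff end play each way (about 2 N); the pins enter within about 3 mm of 0
- lid_tab (a point): grip point on the lid's pull tab: the tab is a plate 24 mm wide (along y), 8 mm thick, standing 32 mm out of the middle of the lid's front wall; this point is 26 mm out from that wall, halfway across the width and thickness. When shut it lies 116 mm in front of the hinge line and 10 mm above it (58 mm above the bench)
- lid_press (a point): point on the outer top face of the lid, 70 mm from the hinge, mid-length; when shut 92 mm above the bench, the face level
- rest: sloping wooden rest, fixed to the bench, about 110 x 70 mm, 75 mm high; origin at the centre of its underside; its well leans 27 degrees (0.47 rad) from vertical towards the rest's -x and is 34 mm deep, 38 mm across
- cap_new: the capacitor to load, a cylinder 34 mm in diameter and 76 mm long, 110 g, standing in the rest's leaning well with its upper 42 mm out; origin at the centre of its underside, z along its axis to the terminal end
- cap_a: a like capacitor already upright in one of the wells; origin at the centre of its underside
- cap_b: a like capacitor already upright in another well; origin at the centre of its underside
- tape: bystander: roll of tape lying flat, 90 mm across, 24 mm high; origin under its centre
- meter: bystander: hand multimeter lying flat, 150 x 75 x 38 mm; origin under its centre
- driver: bystander: screwdriver lying flat, 180 mm long

How it is judged:
On the way:
1. the capacitor stands upright at the bottom of the empty well, let go (z of cap_new in the frame of case between 0.002 and 0.014 m and x of cap_new in the frame of case between -0.012 and 0.012 m and y of cap_new in the frame of case between -0.08 and 0.08 m and angle between cap_new's own z axis and vertical below 0.15 rad and contact force between the fingers and cap_new below 0.1 N), for 0.2 s.
At the end, for the whole second after the job is handed in: All three capacitors stand upright in the wells, each in its own (underside within 6 mm of the well floor, within 0.15 rad of vertical), the lid is shut past its catch (within 0.025 rad, about 2 mm at the front edge) and in line sideways with the lower half within 4 mm, everything at rest (z of cap_new in the frame of case between 0.002 and 0.014 m and x of cap_new in the frame of case between -0.012 and 0.012 m and y of cap_new in the frame of case between -0.08 and 0.08 m and angle between each of cap_new, cap_a, cap_b's own z axis and vertical below 0.15 rad and z of cap_a in the frame of case between 0.002 and 0.014 m and x of cap_a in the frame of case between -0.012 and 0.012 m and y of cap_a in the frame of case between -0.08 and 0.08 m and z of cap_b in the frame of case between 0.002 and 0.014 m and x of cap_b in the frame of case between -0.012 and 0.012 m and y of cap_b in the frame of case between -0.08 and 0.08 m and value of joint lid below 0.025 rad and value of joint lid_slide between -0.004 and 0.004 m and velocity of joint lid between -0.05 and 0.05 rad/s and linear speed of cap_new below 0.02 m/s); the robot touches nothing.
It fails at once if the new capacitor is knocked over (angle between cap_new's own z axis and vertical above 1.1 rad).
It fails at once if the roll of tape is moved more than 20 mm (distance of tape from where it was at the start of the episode above 0.02 m).
It fails at once if the multimeter is moved more than 20 mm (distance of meter from where it was at the start of the episode above 0.02 m).
It fails at once if the screwdriver is moved more than 20 mm (distance of driver from where it was at the start of the episode above 0.02 m).
It also fails if it takes over 54 s, if anything falls off the work surface, if the arm or the gripper's body presses on something with over 40 N, if the wrist force passes 120 N, or if a joint passes its speed limit or range.

## Working session

There is one attempt and no reset: what is moved stays moved. The work goes in short steps, Python scripts to look and compute and a tool call to move; the robot and the scene stay as the last step left them, time stands still between calls to the robot, and variables do not carry over. Pictures are saved under pics/ and viewed, at most 10 in all, crops included, and the job is handed in when it is done.

Besides the shell and the picture viewer there is one more tool, called after "Request:" by a JSON object that holds its "op" and its "data". move_arm: Moves the arm, as the interface text tells. Its arguments: {"type":"object","properties":{"steps":{"type":"array","items":{"type":"array","items":{"type":"number"}}},"newtons":{"type":"number"}},"required":["steps"]}

```bash
mkdir -p pics; cat > h.py <<'E'
from station import *
import numpy as np, cv2
np.set_printoptions(precision=4,suppress=True)
def snap(c,f=None):
    W=np.array(calibration(c)["world_from_camera"]); im=get_image(c)
    if f: cv2.imwrite("pics/"+f,im[:,:,::-1])
    return im,W
def find(c,q,W,fn=place_of,n=3):
    for d in fn(c,q)[:n]:
        p=np.array(d["position"]); print(c,q,fn.__name__,round(d["confidence"],2),(W[:3,:3]@p+W[:3,3]))
def tool():
    s=state(); return np.array(s["eef_pos"]),np.array(s["ee_rot"]),s
E
python3 - <<'E'
from h import *
for c in ("scene","side"):
    im,W=snap(c,c+"0.png")
    for q in ("case","pad","rest","cap_new","lid_tab","catch_at"): find(c,q,W)
p,R,s=tool(); print(p,R,s["time"])
E
```

```text
scene case call 0.93 [ 0.4998 -0.1463 -0.0061]
scene rest call 0.79 [0.4673 0.3026 0.004 ]
scene cap_new call 0.94 [0.4656 0.3001 0.0325]
scene lid_tab call 0.86 [ 0.5648 -0.1174  0.1607]
scene catch_at call 0.66 [ 0.4714 -0.15    0.0479]
side case call 0.72 [ 0.5005 -0.1441 -0.0026]
side case call 0.38 [ 0.4726 -0.1495  0.0519]
side pad call 0.61 [ 0.4733  0.3014 -0.0012]
side pad call 0.58 [ 0.5026 -0.1483  0.0092]
side rest call 0.88 [ 0.4721  0.3038 -0.002 ]
side cap_new call 0.6 [0.4657 0.3034 0.0245]
side lid_tab call 0.64 [ 0.5699 -0.1223  0.1599]
side catch_at call 0.72 [ 0.4724 -0.1481  0.0483]
[0.625  0.     0.2226] [[ 0.  1.  0.]
 [ 1. -0.  0.]
 [ 0.  0. -1.]] 0.7
```

View pics/scene0.png

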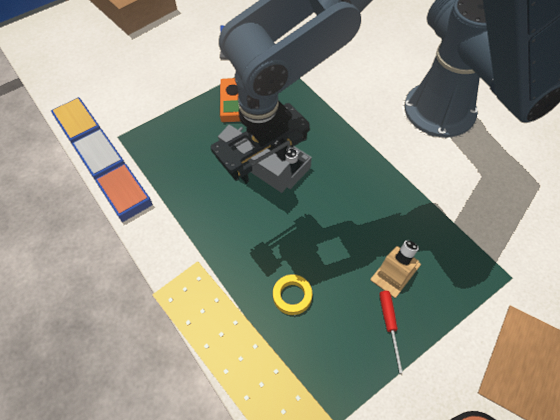

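View pics/side0.png

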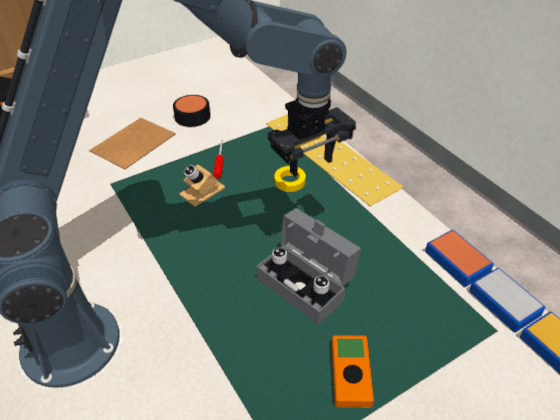

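The middle well is empty (paper pad at about 300,287 in the side view). The case opens away from the robot, and the capacitor in the rest leans towards the base. I'll take one wrist look from here, then go above the rest.

```bash
python3 - <<'E'
from h import *
im,W=snap("wrist","w0.png")
for q in ("case","pad","cap_a","catch_at","lid_tab","lid_press","cap_new","rest"): find("wrist",q,W)
for c in("scene","side"):
    im,W=snap(c)
    find(c,"cap_a",W); find(c,"cap_new",W,look_for); find(c,"rest",W,look_for,1)
E
```

```text
wrist cap_a call 0.78 [ 0.4882 -0.0819  0.01  ]
wrist cap_a call 0.66 [ 0.5171 -0.2058  0.0056]
wrist lid_press call 0.92 [ 0.5916 -0.1069  0.1127]
wrist rest call 0.16 [ 0.4855 -0.0808  0.0108]
scene cap_a call 0.75 [ 0.4811 -0.0826  0.0112]
scene cap_a call 0.32 [ 0.5659 -0.1192  0.1639]
scene cap_new call 0.68 [0.4471 0.2966 0.0914]
scene rest call 0.73 [0.4861 0.3124 0.0498]
side cap_a call 0.72 [ 0.5187 -0.2094  0.0077]
side cap_a call 0.72 [ 0.4848 -0.0816  0.0046]
side cap_new call 0.61 [0.4415 0.2848 0.084 ]
side rest call 0.77 [0.455  0.2758 0.0176]
```

Request:
{"op": "move_arm", "data": {"steps": [[0.04, -0.023, 0, 0, 1], [0.08, -0.046, 0, 0, 1], [0.12, -0.07, 0, 0, 1], [0.16, -0.09, 0, 0, 1], [0.2, -0.115, 0, 0, 1], [0.24, -0.14, 0, 0, 1], [0.28, -0.16, 0, 0, 1], [0.3, -0.175, 0, 0, 1]]}}

```text
time: 2.22
eef_pos: [0.4567, 0.2898, 0.2229]
ee_rot: [[0.0, 1.0, 0.001], [1.0, -0.0, 0.001], [0.001, 0.001, -1.0]]
ft_force: [1.5, 0.5, 0.1]
grip_width: 0.0873
grasp_force: 0.0
```

```bash
python3 - <<'E'
from h import *
im,W=snap("wrist","w1.png")
for q in ("rest","cap_new"): find("wrist",q,W)
find("wrist","cap_new",W,look_for)
p,R,s=tool(); print(p,R,s["time"]); print(W, calibration("wrist")["K"])
E
```

```text
wrist rest call 0.81 [ 0.473   0.3054 -0.0003]
wrist cap_new call 0.96 [0.4654 0.3023 0.0269]
wrist cap_new call 0.96 [0.4405 0.3014 0.0899]
[0.4569 0.2891 0.2227] [[-0.0033  1.      0.0007]
 [ 1.      0.0033 -0.0003]
 [-0.0003  0.0007 -1.    ]] 2.4167
[[ 1.     -0.0014  0.0013  0.457 ]
 [-0.0009 -0.9573 -0.2889  0.3696]
 [ 0.0017  0.2889 -0.9573  0.3845]
 [ 0.      0.      0.      1.    ]] [[325.1923   0.     275.3658]
 [  0.     325.1923 207.6984]
 [  0.       0.       1.    ]]
```

View pics/w1.png

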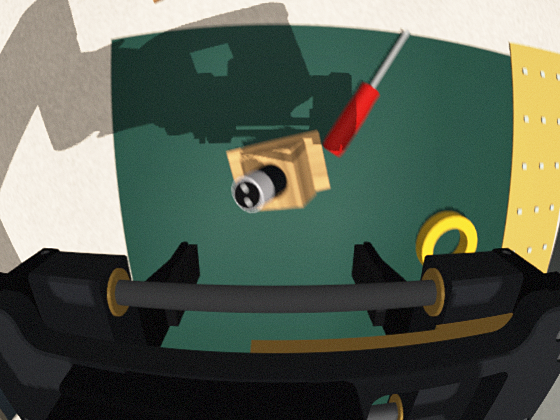

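```bash
cat >> h.py <<'E'
def fish(uv,z,W):
    K=np.array(calibration("wrist")["K"]); d=np.array([(uv[0]-K[0,2])/K[0,0],(uv[1]-K[1,2])/K[1,1]])
    r=np.hypot(*d); v=np.array([*(np.sin(r)*d/r),np.cos(r)]); v=W[:3,:3]@v; o=W[:3,3]
    return o+v*(z-o[2])/v[2]
E
python3 - <<'E'
from h import *
W=np.array(calibration("wrist")["world_from_camera"])
t=fish((247,195),.095,W); b=np.array([.4655,.3022,.027]); print(t,(t-b)/.076, np.degrees(np.arctan2(*(b-t)[1::-1])))
im=cv2.imread("pics/w1.png")[110:230,200:350]; cv2.imwrite("pics/c1.png",cv2.resize(im,None,fx=5,fy=5,interpolation=2))
E
```

```text
[0.4315 0.2936 0.095 ] [-0.4479 -0.1136  0.8947] 14.235606302719967
```

View pics/c1.png

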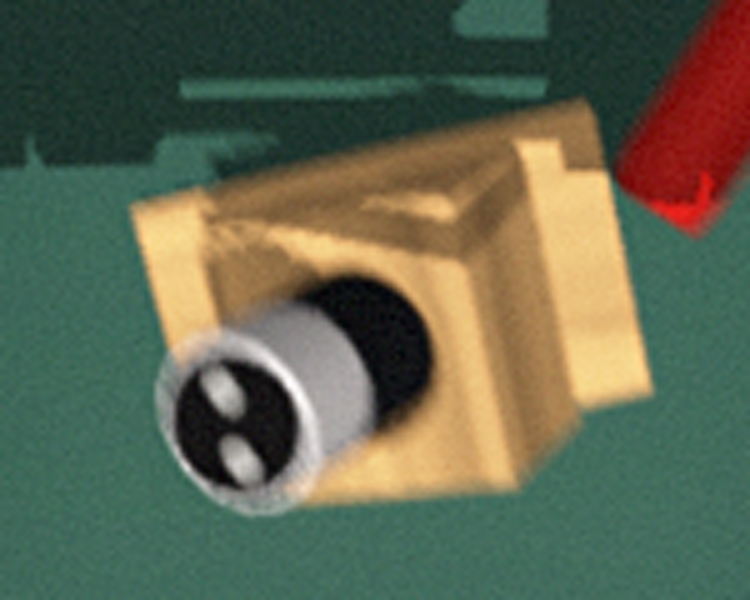

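Terminal end at about (248,196) in the wrist picture; the lean direction agrees with a rest yaw of about 13.5°. Turn the closing axis across the lean and descend.

Request:
{"op": "move_arm", "data": {"steps": [[0.006, -0.02, 0, -0.124, 1], [0.006, -0.02, 0, -0.248, 1], [0.006, -0.02, 0, -0.372, 1], [0.006, -0.02, 0, -0.496, 1], [0.006, -0.02, 0, -0.62, 1], [0.006, -0.02, 0, -0.744, 1], [0.006, -0.02, 0, -0.868, 1], [0.006, -0.02, 0, -0.99, 1]]}}

```text
time: 3.08
eef_pos: [0.4391, 0.2924, 0.2226]
ee_rot: [[-0.838, 0.546, 0.001], [0.546, 0.838, -0.0], [-0.001, 0.0, -1.0]]
ft_force: [0.9, 0.2, 0.9]
grip_width: 0.0872
grasp_force: 0.0
```

Request:
{"op": "move_arm", "data": {"steps": [[0, 0, 0, -0.124, 1], [0, 0, 0, -0.248, 1], [0, 0, 0, -0.372, 1], [0, 0, 0.01, -0.496, 1], [0, 0, 0.02, -0.62, 1], [0, 0, 0.03, -0.744, 1], [0, 0, 0.04, -0.81, 1], [0, 0, 0.04, -0.81, 1]]}}

```text
time: 3.75
eef_pos: [0.4378, 0.292, 0.1809]
ee_rot: [[-0.974, -0.225, -0.003], [-0.225, 0.974, -0.002], [0.003, -0.001, -1.0]]
ft_force: [0.1, -0.5, -0.9]
grip_width: 0.0871
grasp_force: 0.0
```

```bash
python3 - <<'E'
from h import *
im,W=snap("wrist","w2.png")
for q in ("rest","cap_new"): find("wrist",q,W)
p,R,s=tool(); print(p,R,s["time"],s["joint_positions"]); 
g=np.array([.437,.2955,.065]); print(R.T@(g-p)); 
E
```

```text
wrist cap_new call 0.82 [0.4645 0.3034 0.0249]
[0.4386 0.2933 0.1829] [[-0.9746 -0.2238  0.0007]
 [-0.2238  0.9746  0.0001]
 [-0.0007 -0.0001 -1.    ]] 3.9 [ 0.3775  0.4512  1.7183 -0.0002  0.9714 -1.4189]
[0.0012 0.0025 0.1179]
```

View pics/w2.png

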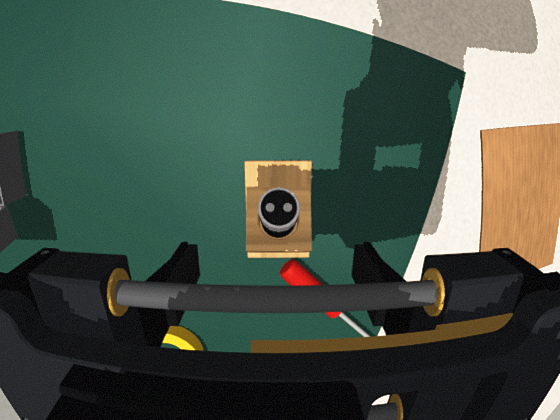

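The rest and capacitor sit upright and centred between the fingers (278,208), so the yaw is right. Descend and grip.

Request:
{"op": "move_arm", "data": {"steps": [[0.001, 0.002, 0.035, 0, 1], [0.001, 0.002, 0.07, 0, 1], [0.001, 0.002, 0.1, 0, 0.9], [0.001, 0.002, 0.116, 0, 0.8], [0.001, 0.002, 0.118, 0, 0.6], [0.001, 0.002, 0.118, 0, 0.3], [0.001, 0.002, 0.118, 0, 0], [0.001, 0.002, 0.118, 0, 0]], "newtons": 10}}

```text
time: 4.57
eef_pos: [0.4375, 0.2963, 0.0662]
ee_rot: [[-0.974, -0.227, 0.003], [-0.227, 0.974, 0.001], [-0.004, 0.001, -1.0]]
ft_force: [-0.1, -0.4, -0.1]
grip_width: 0.0552
grasp_force: 0.0
```

Request:
{"op": "move_arm", "data": {"steps": [[0, 0, 0, 0, 0], [0, 0, 0, 0, 0], [0, 0, 0, 0, 0], [0, 0, 0, 0, 0]], "newtons": 15}}

```text
time: 4.9
eef_pos: [0.4368, 0.2956, 0.0654]
ee_rot: [[-0.974, -0.228, 0.002], [-0.228, 0.974, -0.0], [-0.002, -0.001, -1.0]]
ft_force: [1.1, -2.2, 5.5]
grip_width: 0.0337
grasp_force: 14.9
```

Request:
{"op": "move_arm", "data": {"steps": [[0.0045, 0, -0.009, 0, 0], [0.009, 0, -0.018, 0, 0], [0.0135, 0, -0.027, 0, 0], [0.018, 0, -0.0355, 0, 0], [0.0225, 0, -0.0445, 0, 0], [0.027, 0, -0.0535, 0, 0], [0.027, 0, -0.08, 0, 0], [0.027, 0, -0.11, 0, 0]], "newtons": 15}}

```text
time: 5.57
eef_pos: [0.4071, 0.2889, 0.1745]
ee_rot: [[-0.974, -0.227, -0.005], [-0.227, 0.974, -0.002], [0.006, -0.001, -1.0]]
ft_force: [0.8, -0.1, -1.1]
grip_width: 0.0336
grasp_force: 14.9
```

```bash
python3 - <<'E'
from h import *
p,R,s=tool(); print(p,R,s["time"],s["grip_width"],s["grasp_force"],s["ft_force"])
im,W=snap("wrist")
find("wrist","cap_new",W)
# case estimate
a=np.array([.4865,-.082]);b=np.array([.518,-.2077]);c=(a+b)/2;print(c,np.degrees(np.arctan2(*(b-a)*[1,-1])))
print(R.T@(np.array([*c,.2])-p))
E
```

```text
[0.4071 0.2889 0.1745] [[-0.9738 -0.2274 -0.0052]
 [-0.2274  0.9738 -0.0019]
 [ 0.0056 -0.0007 -1.    ]] 5.5667 0.033566255303943665 14.923182344064116 [ 0.7695 -0.0802 -1.1273]
wrist cap_new call 0.88 [0.4371 0.2979 0.1363]
[ 0.5022 -0.1449] 14.068414031369512
[ 0.0062 -0.4441 -0.0251]
```

Held, lean unchanged (28°). Carry to the case, stopping short toward its front since the foot of the capacitor is 30 mm behind the tool.

Request:
{"op": "move_arm", "data": {"steps": [[0, -0.03, -0.01, 0, 0], [0.004, -0.07, -0.015, 0, 0], [0.008, -0.11, -0.015, 0, 0], [0.012, -0.15, -0.015, 0, 0], [0.016, -0.19, -0.015, 0, 0], [0.02, -0.23, -0.015, 0, 0], [0.024, -0.27, -0.015, 0, 0], [0.028, -0.31, -0.015, 0, 0]]}}

```text
time: 6.33
eef_pos: [0.4518, -0.02, 0.1893]
ee_rot: [[-0.974, -0.227, -0.001], [-0.227, 0.974, 0.001], [0.001, 0.001, -1.0]]
ft_force: [0.8, -0.2, -0.7]
grip_width: 0.0335
grasp_force: 14.9
```

Request:
{"op": "move_arm", "data": {"steps": [[0.003, -0.04, 0, 0.01, 0], [0.006, -0.075, 0, 0.01, 0], [0.008, -0.105, 0, 0.01, 0], [0.008, -0.125, 0, 0.01, 0], [0.008, -0.133, 0, 0.01, 0], [0.008, -0.133, 0, 0.01, 0], [0.008, -0.133, 0, 0.01, 0]]}}

```text
time: 6.92
eef_pos: [0.4743, -0.1487, 0.1891]
ee_rot: [[-0.976, -0.217, -0.002], [-0.217, 0.976, 0.002], [0.002, 0.002, -1.0]]
ft_force: [-1.0, 0.1, -0.2]
grip_width: 0.0335
grasp_force: 14.9
```

```bash
python3 - <<'E'
from h import *
p,R,s=tool(); print(p,R,s["time"],s["grip_width"],s["grasp_force"],s["joint_positions"])
im,W=snap("wrist","w3.png")
for q in("cap_new","pad","case","catch_at","lid_tab","lid_press"):find("wrist",q,W)
E
```

```text
[ 0.4743 -0.1487  0.1891] [[-0.9762 -0.217  -0.0019]
 [-0.217   0.9762  0.0018]
 [ 0.0015  0.0022 -1.    ]] 6.9167 0.033453181516812834 14.92525851354003 [-0.5294  0.4058  1.7828  0.0007  0.9555 -2.3194]
wrist cap_new call 0.94 [ 0.5036 -0.1409  0.15  ]
wrist cap_new call 0.44 [ 0.4874 -0.0819  0.0118]
wrist pad call 0.8 [ 0.5055 -0.1452  0.0075]
wrist case call 0.95 [ 0.501  -0.1453 -0.0022]
wrist catch_at call 0.73 [ 0.4768 -0.1508  0.0459]
```

View pics/w3.png

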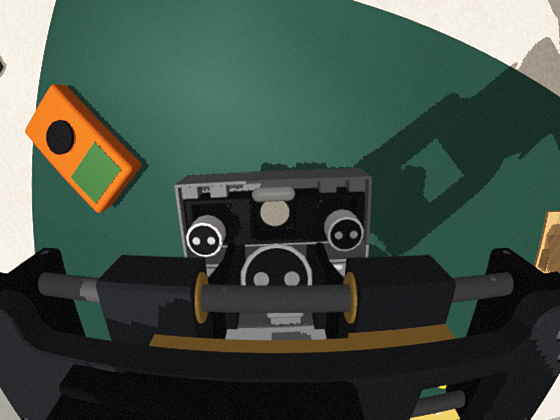

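```bash
python3 - <<'E'
from h import *
W=np.array(calibration("wrist")["world_from_camera"])
a=fish((346,233),.084,W);b=fish((205,240),.084,W);print(a,b,np.linalg.norm(a-b),(a+b)/2,np.degrees(np.arctan2(*(b-a)[:2]*[1,-1])))
print(fish((274,213),.008,W))
c=fish((178,185),.048,W);d=fish((370,170),.048,W);print(c,d,np.linalg.norm(c-d),np.degrees(np.arctan2(*(c-d)[:2]*[1,-1])))
E
```

```text
[ 0.4863 -0.0815  0.084 ] [ 0.5206 -0.2038  0.084 ] 0.12700432567492934 [ 0.5034 -0.1427  0.084 ] 15.66766535846063
[ 0.5058 -0.1435  0.008 ]
[ 0.4858 -0.2447  0.048 ] [ 0.4302 -0.0646  0.048 ] 0.18848139422167962 17.15254918287895
```

```bash
python3 - <<'E'
from h import *
p,R,s=tool();y=np.radians(16);X=np.array([np.cos(y),np.sin(y),0]);c=np.array([.5035,-.144,0])
for xt,z in((-25,.1),(-24,.066)):
    print(R.T@(c+X*xt/1000+[0,0,z]-p))
E
```

```text
[-0.0037 -0.0029  0.0896]
[-0.0047 -0.0029  0.1236]
```

Request:
{"op": "move_arm", "data": {"steps": [[-0.004, -0.003, 0.01, -0.06, 0], [-0.004, -0.003, 0.04, -0.06, 0], [-0.004, -0.003, 0.07, -0.06, 0], [-0.004, -0.003, 0.09, -0.06, 0], [-0.004, -0.003, 0.09, -0.06, 0], [-0.004, -0.003, 0.09, -0.06, 0]]}}

```text
time: 7.77
eef_pos: [0.4794, -0.1513, 0.0989]
ee_rot: [[-0.961, -0.276, -0.002], [-0.276, 0.961, 0.001], [0.002, 0.002, -1.0]]
ft_force: [1.0, 0.4, -0.3]
grip_width: 0.0335
grasp_force: 14.9
```

```bash
python3 - <<'E'
from h import *
p,R,s=tool(); print(p,R,s["time"])
im,W=snap("wrist")
for q in("cap_new","pad","case"):find("wrist",q,W)
im,W=snap("side")
for q in("cap_new","lid_tab"):find("side",q,W)
cv2.imwrite("pics/s4.png",cv2.resize(im[190:340,230:380,::-1],None,fx=4,fy=4,interpolation=2))
E
```

```text
[ 0.4794 -0.1513  0.0989] [[-0.9612 -0.276  -0.0023]
 [-0.276   0.9612  0.0014]
 [ 0.0018  0.0019 -1.    ]] 7.7667
wrist cap_new call 0.79 [ 0.5084 -0.1431  0.0601]
wrist pad call 0.89 [ 0.5046 -0.1473  0.0046]
wrist case call 0.64 [ 0.5045 -0.1416 -0.0017]
side cap_new call 0.57 [ 0.5066 -0.1423  0.0612]
side lid_tab call 0.84 [ 0.5685 -0.1202  0.1615]
```

View pics/s4.png

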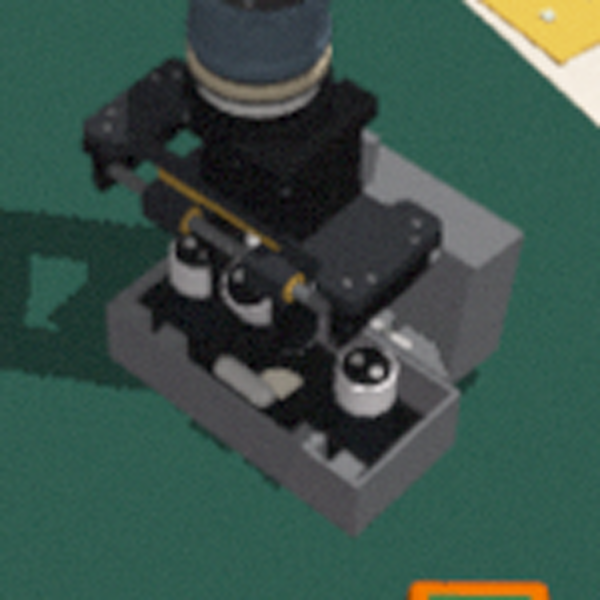

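The foot is over the well (pad at about 283,383 in the crop), clear of the neighbours. Lower while swinging the top upright against the well wall with a light grip.

Request:
{"op": "move_arm", "data": {"steps": [[-0.001, 0, 0.012, 0, 0], [-0.001, 0, 0.024, 0, 0], [-0.001, 0, 0.032, 0, 0], [-0.001, 0, 0.032, 0, 0]], "newtons": 7}}

```text
time: 8.45
eef_pos: [0.4801, -0.1514, 0.0667]
ee_rot: [[-0.961, -0.275, -0.002], [-0.275, 0.961, 0.001], [0.002, 0.002, -1.0]]
ft_force: [-0.2, -0.0, -0.5]
grip_width: 0.034
grasp_force: 7.0
```

Request:
{"op": "move_arm", "data": {"steps": [[-0.004, 0, 0.002, 0, 0], [-0.008, 0, 0.004, 0, 0], [-0.012, 0, 0.0055, 0, 0], [-0.016, 0, 0.007, 0, 0], [-0.019, 0, 0.008, 0, 0], [-0.022, 0, 0.009, 0, 0], [-0.024, 0, 0.01, 0, 0], [-0.025, 0, 0.011, 0, 0]], "newtons": 6}}

```text
time: 9.12
eef_pos: [0.5028, -0.1446, 0.0573]
ee_rot: [[-0.961, -0.277, -0.005], [-0.277, 0.961, 0.0], [0.004, 0.002, -1.0]]
ft_force: [-6.8, -1.4, 5.2]
grip_width: 0.0331
grasp_force: 6.0
```

```bash
python3 - <<'E'
from h import *
p,R,s=tool(); print(p,s["time"],s["ft_force"],s["grip_width"],s["grasp_force"])
im,W=snap("wrist","w5.png"); find("wrist","cap_new",W)
find("wrist","cap_new",W,look_for)
im,W=snap("side"); find("side","cap_new",W);find("side","cap_new",W,look_for)
E
```

```text
[ 0.5028 -0.1446  0.0573] 9.1167 [-6.8167 -1.4304  5.1634] 0.03310015505896746 5.9708500653505325
wrist cap_new call 0.75 [ 0.5109 -0.14    0.029 ]
side cap_new call 0.78 [ 0.5083 -0.1408  0.0277]
side cap_new call 0.82 [ 0.4796 -0.1579  0.0871]
```

View pics/w5.png

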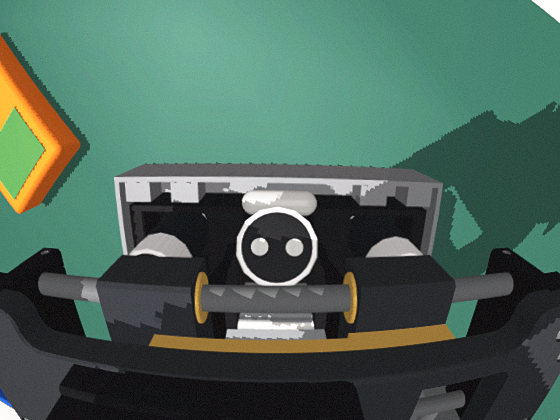

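```bash
python3 - <<'E'
from h import *
W=np.array(calibration("wrist")["world_from_camera"])
y=np.radians(16);X=np.array([np.cos(y),np.sin(y)]);c=np.array([.504,-.144])
for z in(.09,.1): t=fish((277,247),z,W); print(t, X@(t[:2]-c), (t[:2]-c)@[-X[1],X[0]])
p=tool()[0]; print(X@(p[:2]-c),(p[:2]-c)@[-X[1],X[0]])
E
```

```text
[ 0.4812 -0.1501  0.09  ] -0.023571728184170367 0.00038032609784043807
[ 0.4771 -0.1514  0.1   ] -0.027937055602466593 0.00030198136155508773
-0.0012239845465712013 -0.00019551532745909638
```

The capacitor is still leaning (end at 277,247, i.e. 25 mm to the front of centre); the pads slid along it. Release partly, let it settle and look at its lean.

Request:
{"op": "move_arm", "data": {"steps": [[0, 0, 0, 0, 0.46], [0, 0, 0, 0, 0.46], [0, 0, 0, 0, 0.46], [0, 0, 0, 0, 0.46]]}}

```text
time: 9.75
eef_pos: [0.5057, -0.145, 0.0569]
ee_rot: [[-0.961, -0.276, 0.001], [-0.276, 0.961, -0.001], [-0.001, -0.001, -1.0]]
ft_force: [-0.9, -0.3, -0.0]
grip_width: 0.0395
grasp_force: 0.0
```

```bash
python3 - <<'E'
from h import *
p,R,s=tool(); print(p,s["time"],s["ft_force"],s["grip_width"])
im,W=snap("wrist","w6.png"); find("wrist","cap_new",W)
im,W=snap("side"); find("side","cap_new",W)
E
```

```text
[ 0.5057 -0.145   0.0569] 9.75 [-0.9076 -0.3088 -0.032 ] 0.03946370703846808
side cap_new call 0.68 [ 0.5649  0.3997 -0.0006]
side cap_new call 0.53 [ 0.5103 -0.1396  0.0284]
```

View pics/w6.png

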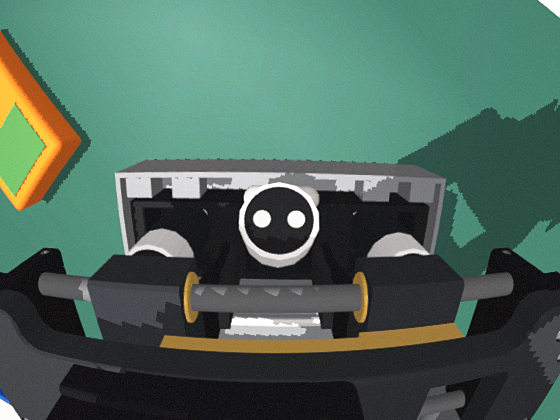

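```bash
python3 - <<'E'
from h import *
W=np.array(calibration("wrist")["world_from_camera"])
y=np.radians(16);X=np.array([np.cos(y),np.sin(y)]);c=np.array([.504,-.144]);Y=np.array([-X[1],X[0]])
b=np.array([.5095,-.140,.028]);print("base",X@(b[:2]-c),Y@(b[:2]-c))
for z in(.07,.08,.09,.095): t=fish((279,220),z,W); print(z, X@(t[:2]-c), Y@(t[:2]-c), np.linalg.norm(t-b))
im,W=snap("scene"); find("scene","cap_new",W); 
i2,W=snap("side")
for i in ():pass
a=cv2.resize(im[110:220,200:340],(560,440)); b=cv2.resize(i2[200:330,240:370],None,fx=440/130,fy=440/130)
cv2.imwrite("pics/d.png",np.hstack([cv2.resize(a,(360,283)),cv2.resize(b,(283,283))])[:,:,::-1])
E
```

```text
base 0.006389488750928695 0.0023290413267597707
0.07 -0.027293088422710016 0.0006366377203236429 0.05386446170737443
0.08 -0.030750429025787136 0.0005188720670889422 0.06392691299609163
0.09 -0.03420776962886425 0.0004011064138542424 0.0741340294398198
0.095 -0.03593643993040284 0.00034222358723691286 0.07927440749363723
scene cap_new call 0.59 [ 0.5082 -0.1448  0.0308]
```

View pics/d.png

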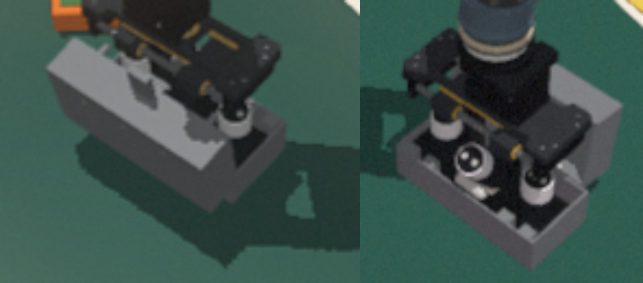

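It leans about 33° on the well's front rim, foot inside the well. I'll lift off, close the fingers, go in front and push its top upright.

Request:
{"op": "move_arm", "data": {"steps": [[0, 0, 0, 0, 0.5], [0, 0, -0.03, 0, 0.5], [0, 0, -0.065, 0, 0.5], [0.03, 0, -0.068, 0, 0.2], [0.066, 0, -0.068, 0, 0], [0.068, 0, -0.068, 0, 0], [0.068, 0, -0.068, 0, 0], [0.068, 0, -0.068, 0, 0]], "newtons": 20}}

```text
time: 10.77
eef_pos: [0.4401, -0.164, 0.1247]
ee_rot: [[-0.962, -0.275, 0.001], [-0.275, 0.962, -0.001], [-0.001, -0.001, -1.0]]
ft_force: [0.0, 0.9, -0.4]
grip_width: 0.0178
grasp_force: 0.0
```

```bash
python3 - <<'E'
from h import *
y=np.radians(16);X=np.array([np.cos(y),np.sin(y)]);c=np.array([.504,-.144]);Y=np.array([-X[1],X[0]])
p,R,s=tool(); print(p,s["time"],s["ft_force"],s["grip_width"],X@(p[:2]-c),Y@(p[:2]-c))
for cam in("wrist","side","scene"):
    im,W=snap(cam); find(cam,"cap_new",W); find(cam,"cap_new",W,look_for)
E
```

```text
[ 0.4401 -0.164   0.1247] 10.7667 [ 0.0214  0.8693 -0.3579] 0.017770402713878947 -0.0669344357067412 -0.001565665796685089
wrist cap_new call 0.78 [ 0.5122 -0.1382  0.0291]
wrist cap_new call 0.86 [ 0.4645 -0.1527  0.0859]
side cap_new call 0.53 [ 0.5104 -0.1405  0.0297]
side cap_new call 0.55 [ 0.4734 -0.1619  0.0795]
scene cap_new call 0.67 [ 0.5128 -0.1445  0.0319]
scene cap_new call 0.69 [ 0.4916 -0.1424  0.0821]
```

Request:
{"op": "move_arm", "data": {"steps": [[0.002, 0, 0.03, 0, 0], [0.002, 0, 0.055, 0, 0], [-0.006, 0, 0.055, 0, 0], [-0.014, 0, 0.055, 0, 0], [-0.02, 0, 0.055, 0, 0], [-0.025, 0, 0.055, 0, 0], [-0.03, 0, 0.055, 0, 0], [-0.034, 0, 0.055, 0, 0]]}}

```text
time: 11.88
eef_pos: [0.4516, -0.1489, 0.0712]
ee_rot: [[-0.957, -0.285, -0.045], [-0.286, 0.958, 0.012], [0.04, 0.024, -0.999]]
ft_force: [-53.0, -14.1, 43.4]
grip_width: 0.0002
grasp_force: 28.5
```

```bash
python3 - <<'E'
from h import *
y=np.radians(16);X=np.array([np.cos(y),np.sin(y)]);c=np.array([.504,-.144]);Y=np.array([-X[1],X[0]])
p,R,s=tool(); print(p,s["time"],s["ft_force"],s["grip_width"],X@(p[:2]-c),Y@(p[:2]-c))
for cam in("wrist","side","scene"):
    im,W=snap(cam,"e_"+cam+".png"); find(cam,"cap_new",W); find(cam,"cap_new",W,look_for)
i1=cv2.imread("pics/e_wrist.png")[150:420,100:460]; i2=cv2.imread("pics/e_side.png")[200:320,240:360]
cv2.imwrite("pics/e.png",np.hstack([i1,cv2.resize(i2,(270,270))]))
E
```

```text
[ 0.4516 -0.1489  0.0712] 11.8833 [-53.014  -14.0843  43.4142] 0.00017935104961035354 -0.051746903222353126 0.00978241457933927
wrist cap_new call 0.55 [ 0.478  -0.1395  0.0986]
side cap_new call 0.55 [ 0.5112 -0.141   0.0268]
side cap_new call 0.62 [ 0.4811 -0.1526  0.0764]
side cap_new call 0.55 [ 0.5618 -0.1735  0.0489]
scene cap_new call 0.88 [ 0.511  -0.1443  0.0348]
scene cap_new call 0.5 [ 0.4988 -0.1442  0.0006]
scene cap_new call 0.52 [ 0.4887 -0.139   0.0862]
```

View pics/e.png

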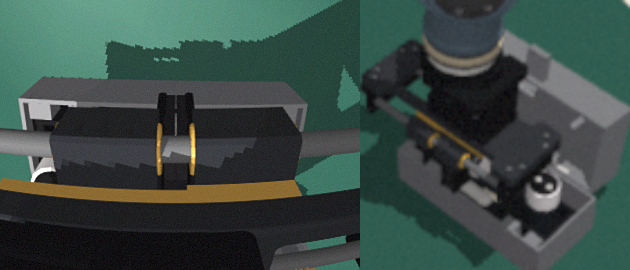

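That wedged: the foot's far corner is braced against the well wall and the lip has to rise, so pushing jams it. I'll back off, re-grip it, pull it out along its axis and stand it upright on free bench first (dragging its lower edge), then insert it straight.

Request:
{"op": "move_arm", "data": {"steps": [[0.008, 0, 0, 0, 0], [0.018, 0, 0, 0, 0], [0.03, 0, 0, 0, 0], [0.034, 0, -0.02, 0, 0], [0.034, 0, -0.05, 0, 0.2], [0.034, 0, -0.055, 0, 0.56], [0.034, 0, -0.055, 0, 0.56]]}}

```text
time: 12.92
eef_pos: [0.4424, -0.165, 0.1273]
ee_rot: [[-0.961, -0.276, 0.007], [-0.276, 0.961, -0.004], [-0.005, -0.006, -1.0]]
ft_force: [0.6, -0.3, 0.4]
grip_width: 0.0132
grasp_force: 0.0
```

```bash
python3 - <<'E'
from h import *
y=np.radians(16);X=np.array([np.cos(y),np.sin(y)]);c=np.array([.504,-.144]);Y=np.array([-X[1],X[0]])
p,R,s=tool(); print(p,s["time"],s["ft_force"],s["grip_width"],X@(p[:2]-c),Y@(p[:2]-c))
for cam in("wrist","side","scene"):
    im,W=snap(cam,"f_"+cam+".png"); find(cam,"cap_new",W); find(cam,"cap_new",W,look_for)
    if cam=="wrist": print(R)
i1=cv2.imread("pics/f_wrist.png")[150:420,100:460]; i2=cv2.imread("pics/f_side.png")[200:320,240:360]
cv2.imwrite("pics/f.png",np.hstack([i1,cv2.resize(i2,(270,270))]))
E
```

```text
[ 0.4424 -0.165   0.1273] 12.9167 [ 0.6269 -0.2747  0.4235] 0.013228114764003982 -0.06503265252570528 -0.003160474397290942
wrist cap_new call 0.67 [ 0.5094 -0.1394  0.0291]
wrist cap_new call 0.95 [ 0.467  -0.1571  0.0886]
[[-0.9612 -0.2759  0.007 ]
 [-0.276   0.9612 -0.0044]
 [-0.0055 -0.0062 -1.    ]]
side cap_new call 0.51 [ 0.513  -0.1388  0.0252]
side cap_new call 0.45 [ 0.4788 -0.1596  0.068 ]
scene cap_new call 0.84 [ 0.5117 -0.1456  0.0351]
scene cap_new call 0.59 [ 0.4891 -0.1414  0.081 ]
```

View pics/f.png

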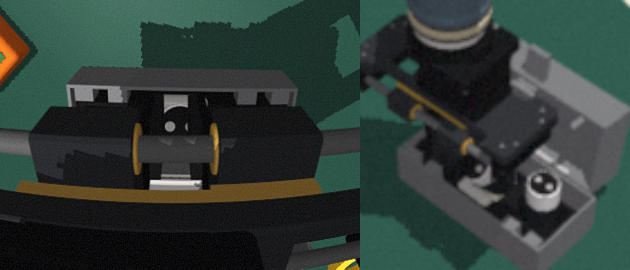

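(That picture shows the capacitor still leaning as before, end at about (272,265) of the wrist frame. I've now gone past the picture allowance — 12 viewed — so I'll view no more and rely on the networks and forces.)

Request:
{"op": "move_arm", "data": {"steps": [[-0.03, 0.003, 0, 0, 0.56], [-0.039, 0.003, 0, 0, 0.56], [-0.039, 0.003, 0, 0, 0.56], [-0.039, 0.003, 0.03, 0, 0.56], [-0.039, 0.003, 0.06, 0, 0.56], [-0.039, 0.003, 0.065, 0, 0.5], [-0.039, 0.003, 0.065, 0, 0], [-0.039, 0.003, 0.065, 0, 0]]}}

```text
time: 14.03
eef_pos: [0.4757, -0.15, 0.0598]
ee_rot: [[-0.961, -0.276, -0.001], [-0.276, 0.961, 0.0], [0.001, 0.001, -1.0]]
ft_force: [-0.6, -0.4, 0.5]
grip_width: 0.0372
grasp_force: 0.1
```

Request:
{"op": "move_arm", "data": {"steps": [[0, 0, 0, 0, 0], [0, 0, 0, 0, 0], [0, 0, 0, 0, 0]], "newtons": 20}}

```text
time: 14.28
eef_pos: [0.4768, -0.1503, 0.0607]
ee_rot: [[-0.961, -0.276, 0.002], [-0.276, 0.961, -0.001], [-0.002, -0.002, -1.0]]
ft_force: [0.8, -0.1, -1.6]
grip_width: 0.0339
grasp_force: 19.6
```

Request:
{"op": "move_arm", "data": {"steps": [[0.005, 0, -0.008, 0, 0], [0.01, 0, -0.016, 0, 0], [0.015, 0, -0.024, 0, 0], [0.02, 0, -0.034, 0, 0], [0.025, 0, -0.06, 0, 0], [0.025, 0, -0.09, 0, 0], [0.025, 0, -0.11, 0, 0], [0.025, 0, -0.11, 0, 0]]}}

```text
time: 14.95
eef_pos: [0.4542, -0.1584, 0.1743]
ee_rot: [[-0.961, -0.275, 0.008], [-0.275, 0.961, -0.005], [-0.006, -0.007, -1.0]]
ft_force: [0.6, -0.3, -1.0]
grip_width: 0.0339
grasp_force: 19.7
```

```bash
python3 - <<'E'
from h import *
p,R,s=tool(); print(p,s["time"],s["ft_force"],s["grip_width"],s["grasp_force"])
for cam in("wrist","side","scene"):
    im,W=snap(cam,"g_"+cam+".png"); find(cam,"cap_new",W); find(cam,"cap_new",W,look_for);find(cam,"cap_a",W)
E
```

```text
[ 0.4542 -0.1584  0.1743] 14.95 [ 0.5585 -0.342  -0.9927] 0.033854916192043276 19.6530357375741
wrist cap_new call 0.84 [ 0.4881 -0.1512  0.1442]
wrist cap_new call 0.89 [ 0.4411 -0.1605  0.1987]
wrist cap_new call 0.39 [ 0.5873 -0.1217  0.059 ]
wrist cap_a call 0.94 [ 0.5176 -0.2075  0.0056]
wrist cap_a call 0.88 [ 0.4831 -0.082   0.0091]
wrist cap_a call 0.64 [ 0.4737 -0.1517  0.0476]
side cap_new call 0.73 [ 0.4863 -0.1461  0.1353]
side cap_new call 0.72 [ 0.4457 -0.1635  0.1876]
side cap_a call 0.89 [ 0.5201 -0.2079  0.0069]
side cap_a call 0.58 [ 0.484  -0.0842  0.0037]
scene cap_new call 0.85 [ 0.4856 -0.1485  0.141 ]
scene cap_new call 0.71 [ 0.4764 -0.1445  0.1793]
scene cap_a call 0.77 [ 0.478  -0.0791  0.0072]
scene cap_a call 0.46 [ 0.5157 -0.2068  0.0079]
```

Out and held. Carry it to free bench left of the case.

Request:
{"op": "move_arm", "data": {"steps": [[-0.003, 0.03, 0, 0, 0], [-0.008, 0.07, 0, 0, 0], [-0.012, 0.11, 0, 0, 0], [-0.02, 0.15, 0, 0, 0], [-0.026, 0.185, 0, 0, 0], [-0.03, 0.21, 0, 0, 0], [-0.03, 0.22, 0, 0, 0], [-0.03, 0.22, 0.02, 0, 0]]}}

```text
time: 16.22
eef_pos: [0.4219, 0.0648, 0.1515]
ee_rot: [[-0.96, -0.28, 0.006], [-0.28, 0.96, -0.001], [-0.006, -0.002, -1.0]]
ft_force: [-0.5, -0.3, -0.5]
grip_width: 0.0335
grasp_force: 19.7
```

Request:
{"op": "move_arm", "data": {"steps": [[0, 0, 0.035, 0, 0], [0, 0, 0.07, 0, 0], [0, 0, 0.095, 0, 0], [0, 0, 0.105, 0, 0], [0, 0, 0.109, 0, 0], [0, 0, 0.111, 0, 0], [0, 0, 0.112, 0, 0]], "newtons": 8}}

```text
time: 16.8
eef_pos: [0.4196, 0.0622, 0.038]
ee_rot: [[-0.961, -0.276, -0.002], [-0.276, 0.961, -0.0], [0.002, 0.0, -1.0]]
ft_force: [-2.8, -3.1, 12.0]
grip_width: 0.0342
grasp_force: 8.0
```

Request:
{"op": "move_arm", "data": {"steps": [[-0.005, 0, -0.001, 0, 0], [-0.01, 0, -0.002, 0, 0], [-0.015, 0, -0.003, 0, 0], [-0.02, 0, -0.003, 0, 0], [-0.025, 0, -0.003, 0, 0], [-0.03, 0, -0.003, 0, 0], [-0.035, 0, -0.002, 0, 0], [-0.04, 0, -0.001, 0, 0]], "newtons": 6}}

```text
time: 17.47
eef_pos: [0.4598, 0.0741, 0.0389]
ee_rot: [[-0.961, -0.276, 0.001], [-0.276, 0.961, -0.0], [-0.001, -0.001, -1.0]]
ft_force: [-0.1, -0.9, 5.7]
grip_width: 0.0337
grasp_force: 6.0
```

```bash
python3 - <<'E'
from h import *
p,R,s=tool(); print(p,s["time"],s["ft_force"],s["grip_width"],s["grasp_force"])
for cam in("wrist","side","scene"):
    im,W=snap(cam,"i_"+cam+".png"); find(cam,"cap_new",W); find(cam,"cap_new",W,look_for)
E
```

```text
[0.4598 0.0741 0.0389] 17.4667 [-0.0968 -0.8908  5.6906] 0.03365190041332472 5.9989858834887855
wrist cap_new call 0.6 [0.4805 0.0802 0.001 ]
wrist cap_new call 0.95 [0.4513 0.0768 0.0715]
side cap_new call 0.69 [0.4766 0.0814 0.0023]
side cap_new call 0.74 [ 0.5479 -0.1386  0.0454]
side cap_new call 0.46 [0.459  0.0644 0.024 ]
side cap_new call 0.16 [ 0.5718 -0.128   0.0773]
scene cap_new call 0.71 [0.4771 0.0798 0.0059]
scene cap_new call 0.73 [0.4795 0.083  0.0493]
```

Tilt is down to about 19°; keep dragging.

Request:
{"op": "move_arm", "data": {"steps": [[-0.006, 0, 0.001, 0, 0], [-0.012, 0, 0.002, 0, 0], [-0.018, 0, 0.002, 0, 0], [-0.024, 0, 0.002, 0, 0], [-0.03, 0, 0.002, 0, 0], [-0.036, 0, 0.002, 0, 0], [-0.04, 0, 0.002, 0, 0]], "newtons": 5}}

```text
time: 18.5
eef_pos: [0.4985, 0.0853, 0.0364]
ee_rot: [[-0.961, -0.276, 0.001], [-0.276, 0.961, 0.0], [-0.001, -0.0, -1.0]]
ft_force: [0.6, 0.1, -1.1]
grip_width: 0.0338
grasp_force: 5.0
```

```bash
python3 - <<'E'
from h import *
p,R,s=tool(); print(p,s["time"],s["ft_force"],s["grip_width"],s["grasp_force"])
for cam in("wrist","side","scene"):
    im,W=snap(cam,"j_"+cam+".png"); find(cam,"cap_new",W); find(cam,"cap_new",W,look_for)
E
```

```text
[0.4985 0.0853 0.0364] 18.5 [ 0.646   0.1248 -1.1243] 0.033789813958065754 4.9998872569995
wrist cap_new call 0.97 [ 0.5038  0.0907 -0.0008]
wrist cap_new call 0.65 [ 0.4711  0.3037 -0.0022]
wrist cap_new call 0.61 [ 0.5388 -0.0439  0.0498]
wrist cap_new call 0.56 [0.4907 0.0872 0.0621]
side cap_new call 0.65 [ 0.5039  0.0859 -0.0031]
side cap_new call 0.5 [0.491  0.0783 0.0222]
scene cap_new call 0.54 [0.5134 0.0937 0.0498]
```

About 5° now and standing. Release, let it settle, measure.

Request:
{"op": "move_arm", "data": {"steps": [[0, 0, 0, 0, 0.5], [0, 0, 0, 0, 0.5], [0, 0, 0, 0, 0.5], [0, 0, -0.01, 0, 0.55], [0, 0, -0.01, 0, 0.55], [0, 0, -0.01, 0, 0.55]]}}

```text
time: 19.45
eef_pos: [0.498, 0.085, 0.0474]
ee_rot: [[-0.961, -0.276, 0.002], [-0.276, 0.961, -0.0], [-0.002, -0.001, -1.0]]
ft_force: [-0.6, -1.3, -0.0]
grip_width: 0.0472
grasp_force: 0.0
```

```bash
python3 - <<'E'
from h import *
p,R,s=tool(); print(p,s["time"],s["ft_force"],s["grip_width"],s["grasp_force"])
for cam in("wrist","side","scene"):
    im,W=snap(cam,"k_"+cam+".png"); find(cam,"cap_new",W,n=2); find(cam,"cap_new",W,look_for,n=2)
    if cam=="wrist":
        g=cv2.medianBlur(cv2.cvtColor(im,cv2.COLOR_RGB2GRAY),3)
        c=cv2.HoughCircles(g,cv2.HOUGH_GRADIENT,1,40,param1=100,param2=18,minRadius=28,maxRadius=55)
        if c is not None:
            for u,v,r in c[0][:4]: print(u,v,r,fish((u,v),.076,W))
E
```

```text
[0.498  0.085  0.0474] 19.45 [-0.5927 -1.3036 -0.0126] 0.04721653542092686 0.0
wrist cap_new call 0.89 [ 0.5037  0.0888 -0.0046]
wrist cap_new call 0.8 [0.4907 0.0876 0.0573]
wrist cap_new call 0.58 [ 0.4968 -0.0617  0.0346]
276.5 287.5 36.6 [0.4981 0.0855 0.076 ]
330.5 300.5 46.7 [0.4985 0.1131 0.076 ]
217.5 297.5 44.4 [0.512  0.0597 0.076 ]
side cap_new call 0.78 [ 0.5042  0.0903 -0.0058]
side cap_new call 0.28 [ 0.6942  0.2017 -0.0009]
side cap_new call 0.52 [0.4935 0.0743 0.0277]
side cap_new call 0.38 [ 0.5728 -0.1262  0.0792]
scene cap_new call 0.71 [0.5042 0.0852 0.0014]
scene cap_new call 0.83 [0.5151 0.0927 0.0566]
```

Request:
{"op": "move_arm", "data": {"steps": [[-0.006, 0.001, 0, 0, 0.55], [-0.006, 0.001, 0, 0, 0.2], [-0.006, 0.001, 0, 0, 0], [-0.006, 0.001, 0, 0, 0], [-0.006, 0.001, 0, 0, 0], [-0.006, 0.001, 0, 0, 0], [-0.006, 0.001, -0.03, 0, 0], [-0.006, 0.001, -0.06, 0, 0]], "newtons": 12}}

```text
time: 20.57
eef_pos: [0.5007, 0.0876, 0.1054]
ee_rot: [[-0.961, -0.275, -0.006], [-0.275, 0.961, 0.0], [0.006, 0.002, -1.0]]
ft_force: [1.2, 0.3, -0.9]
grip_width: 0.0336
grasp_force: 12.0
```

Request:
{"op": "move_arm", "data": {"steps": [[0.005, -0.01, -0.035, 0, 0], [0.015, -0.05, -0.055, 0, 0], [0.026, -0.09, -0.055, 0, 0], [0.038, -0.13, -0.055, 0, 0], [0.05, -0.17, -0.055, 0, 0], [0.06, -0.205, -0.055, 0, 0], [0.064, -0.222, -0.055, 0, 0], [0.064, -0.222, -0.055, 0, 0]]}}

```text
time: 21.23
eef_pos: [0.5032, -0.1481, 0.1617]
ee_rot: [[-0.963, -0.271, 0.002], [-0.271, 0.963, -0.002], [-0.001, -0.003, -1.0]]
ft_force: [0.1, 0.1, -0.8]
grip_width: 0.0338
grasp_force: 12.0
```

```bash
python3 - <<'E'
from h import *
p,R,s=tool(); print(p,R,s["time"],s["ft_force"],s["grip_width"],s["grasp_force"])
for cam in("wrist","side","scene"):
    im,W=snap(cam,"l_"+cam+".png")
    for q in("cap_new","cap_a","pad","case"): find(cam,q,W)
E
```

```text
[ 0.5032 -0.1481  0.1617] [[-0.9627 -0.2706  0.002 ]
 [-0.2706  0.9627 -0.0023]
 [-0.0013 -0.0027 -1.    ]] 21.2333 [ 0.0971  0.1056 -0.759 ] 0.033803928293125486 11.95633577521221
wrist cap_new call 0.61 [ 0.5075 -0.1491  0.1106]
wrist cap_a call 0.92 [ 0.4853 -0.0839  0.0089]
wrist cap_a call 0.9 [ 0.5163 -0.2048  0.009 ]
wrist pad call 0.98 [ 0.5029 -0.1452  0.0047]
wrist case call 0.71 [ 0.5045 -0.1453 -0.0032]
side cap_new call 0.89 [ 0.5061 -0.139   0.1131]
side cap_a call 0.77 [ 0.484  -0.0828  0.004 ]
side cap_a call 0.74 [ 0.5182 -0.206   0.005 ]
side pad call 0.48 [ 0.505  -0.1479  0.0061]
side case call 0.69 [ 0.5017 -0.1394 -0.0056]
scene cap_new call 0.85 [ 0.5033 -0.1406  0.1186]
scene cap_a call 0.7 [ 0.4841 -0.0793  0.008 ]
scene cap_a call 0.43 [ 0.5149 -0.2072  0.0105]
scene case call 0.86 [ 0.4993 -0.1449 -0.001 ]
```

```bash
python3 - <<'E'
from h import *
p,R,s=tool(); print(p,s["time"]); print(R.T@(np.array([.5025,-.1448,.06])-p))
im,W=snap("wrist"); find("wrist","cap_new",W);find("wrist","pad",W)
im,W=snap("side"); find("side","cap_new",W)
E
```

```text
[ 0.5025 -0.1432  0.1616] 21.9833
[ 0.0004 -0.0015  0.1016]
wrist cap_new call 0.66 [ 0.5037 -0.1433  0.1133]
side cap_new call 0.62 [ 0.5056 -0.1402  0.1122]
```

Request:
{"op": "move_arm", "data": {"steps": [[0.001, -0.0015, 0.03, 0, 0], [0.001, -0.0015, 0.055, 0, 0], [0.001, -0.0015, 0.068, 0, 0], [0.001, -0.0015, 0.076, 0, 0], [0.001, -0.0015, 0.083, 0, 0], [0.001, -0.0015, 0.09, 0, 0], [0.001, -0.0015, 0.09, 0, 0]], "newtons": 8}}

```text
time: 22.82
eef_pos: [0.5017, -0.1451, 0.0708]
ee_rot: [[-0.961, -0.276, -0.001], [-0.276, 0.961, 0.0], [0.001, 0.001, -1.0]]
ft_force: [0.3, -0.5, -1.3]
grip_width: 0.0337
grasp_force: 8.0
```

In the well without contact. Continue to the floor.

Request:
{"op": "move_arm", "data": {"steps": [[0, 0, 0.006, 0, 0], [0, 0, 0.011, 0, 0], [0, 0, 0.014, 0, 0], [0, 0, 0.016, 0, 0], [0, 0, 0.016, 0, 0]], "newtons": 6}}

```text
time: 23.23
eef_pos: [0.5018, -0.1451, 0.0553]
ee_rot: [[-0.961, -0.276, -0.0], [-0.276, 0.961, 0.0], [0.0, 0.0, -1.0]]
ft_force: [-0.2, 0.3, -0.8]
grip_width: 0.0343
grasp_force: 6.0
```

```bash
python3 - <<'E'
from h import *
p,R,s=tool(); print(p,s["time"],s["ft_force"],s["grip_width"],s["grasp_force"])
for cam in("wrist","side","scene"):
    im,W=snap(cam); find(cam,"cap_new",W,n=4)
E
```

```text
[ 0.5018 -0.1451  0.0553] 23.2333 [-0.1718  0.3452 -0.7946] 0.03432797836696935 5.970173352397978
wrist cap_new call 0.67 [ 0.5025 -0.1414  0.0078]
side cap_new call 0.48 [ 0.5055 -0.1425  0.0045]
scene cap_new call 0.56 [ 0.5029 -0.1449  0.0141]
```

Request:
{"op": "move_arm", "data": {"steps": [[0, 0, 0.001, 0, 0.46], [0, 0, 0.001, 0, 0.5], [0, 0, 0.001, 0, 0.5], [0, 0, -0.03, 0, 0.5], [0, 0, -0.07, 0, 0.5], [0, 0, -0.11, 0, 0.5], [0, 0, -0.14, 0, 0.5], [0, 0, -0.14, 0, 0.5]]}}

```text
time: 24.2
eef_pos: [0.5058, -0.147, 0.2019]
ee_rot: [[-0.961, -0.276, 0.012], [-0.276, 0.961, -0.007], [-0.01, -0.01, -1.0]]
ft_force: [0.4, -0.3, -1.3]
grip_width: 0.0432
grasp_force: 0.0
```

```bash
python3 - <<'E'
from h import *
p,R,s=tool(); print(p,R,s["time"],s["ft_force"],s["grip_width"])
for cam in("wrist","side","scene"):
    im,W=snap(cam,"m_"+cam+".png")
    for q in ("cap_new","lid_tab","lid_press"): find(cam,q,W,n=2)
E
```

```text
[ 0.5058 -0.147   0.2019] [[-0.9611 -0.2759  0.0121]
 [-0.276   0.9611 -0.0065]
 [-0.0098 -0.0096 -0.9999]] 24.2 [ 0.4126 -0.3029 -1.2932] 0.04324813494328154
wrist cap_new call 0.69 [ 0.506  -0.1415  0.0047]
wrist lid_tab call 0.82 [ 0.5694 -0.1194  0.1601]
wrist lid_tab call 0.74 [ 0.5072 -0.1466 -0.0058]
side cap_new call 0.82 [ 0.5056 -0.1438  0.003 ]
side cap_new call 0.69 [ 0.4714  0.3027 -0.0034]
side lid_tab call 0.76 [ 0.5663 -0.1222  0.1601]
side lid_press call 0.68 [ 0.5957 -0.1158  0.1093]
scene cap_new call 0.57 [ 0.5026 -0.1482  0.0121]
scene lid_tab call 0.96 [ 0.5663 -0.1173  0.1635]
scene lid_press call 0.83 [ 0.5916 -0.1119  0.1133]
```

Capacitor is in at the well bottom. Tab is at about (0.567,-0.120,0.161), so the lid is shifted roughly +7 mm. Go grip the tab across its width.

Request:
{"op": "move_arm", "data": {"steps": [[-0.03, 0.003, 0, 0, 0.6], [-0.06, 0.006, 0, 0, 0.6], [-0.07, 0.006, 0, 0, 0.6], [-0.07, 0.006, 0.02, 0, 0.6], [-0.07, 0.006, 0.045, 0, 0.6], [-0.07, 0.006, 0.049, 0, 0.4], [-0.07, 0.006, 0.049, 0, 0], [-0.07, 0.006, 0.049, 0, 0]], "newtons": 8}}

```text
time: 25.47
eef_pos: [0.5674, -0.1203, 0.1467]
ee_rot: [[-0.961, -0.275, -0.001], [-0.275, 0.961, 0.0], [0.0, 0.0, -1.0]]
ft_force: [-0.1, -0.6, -0.1]
grip_width: 0.0392
grasp_force: 0.0
```

Request:
{"op": "move_arm", "data": {"steps": [[0, 0, 0, 0, 0], [0, 0, 0, 0, 0], [0, 0, 0, 0, 0], [0, 0, 0, 0, 0], [0, 0, 0, 0, 0]], "newtons": 12}}

```text
time: 25.88
eef_pos: [0.5682, -0.1202, 0.1478]
ee_rot: [[-0.961, -0.275, 0.002], [-0.275, 0.961, -0.001], [-0.002, -0.001, -1.0]]
ft_force: [-0.1, 2.0, 6.1]
grip_width: 0.0236
grasp_force: 12.0
```

```bash
cat > arc.py <<'E'
from h import *
p,R,s=tool(); print(p,s["time"],s["ft_force"],s["grip_width"],s["grasp_force"])
yw=np.radians(15.5);X=np.array([np.cos(yw),np.sin(yw),0]);Y=np.array([-X[1],X[0],0]);c=np.array([.5025,-.1448,0])
g=p+[0,0,.019]; d=g-c; rx=X@d-.045; rz=g[2]-.048; r=np.hypot(rx,rz); a0=np.arctan2(rz,rx)
print("slide",Y@d,"r",r,"theta",np.pi-np.arctan2(10,116)-a0)
for th in np.arange(1.7,-.01,-.1):
    a=np.pi-np.arctan2(10,116)-th
    q=c+X*(.045+r*np.cos(a))+Y*(Y@d)+[0,0,.048+r*np.sin(a)]
    print(round(th,2),R.T@(q-g))
E
python3 arc.py
```

```text
[ 0.5682 -0.1202  0.1478] 25.8833 [-0.0829  1.9781  6.075 ] 0.0236459864501554 12.00747236609459
slide 0.006125075448966353 r 0.1214043287868352 theta 1.6913494825361512
1.7 [-0.001  -0.      0.0002]
1.6 [ 0.0109  0.0001 -0.0018]
1.5 [ 0.023   0.0002 -0.0026]
1.4 [ 0.0352  0.0003 -0.0022]
1.3 [ 0.0472  0.0004 -0.0006]
1.2 [0.059  0.0005 0.0022]
1.1 [0.0705 0.0006 0.0062]
1.0 [0.0815 0.0007 0.0113]
0.9 [0.0919 0.0008 0.0174]
0.8 [0.1017 0.0009 0.0246]
0.7 [0.1108 0.001  0.0327]
0.6 [0.1189 0.0011 0.0417]
0.5 [0.1261 0.0011 0.0514]
0.4 [0.1324 0.0012 0.0619]
0.3 [0.1375 0.0013 0.0729]
0.2 [0.1415 0.0013 0.0843]
0.1 [0.1444 0.0013 0.0961]
-0.0 [0.1461 0.0014 0.1081]
```

Request:
{"op": "move_arm", "data": {"steps": [[0.011, 0, -0.0018, 0, 0], [0.023, 0, -0.0026, 0, 0], [0.035, 0, -0.0022, 0, 0], [0.047, 0, -0.0006, 0, 0], [0.059, 0.0005, 0.002, 0, 0], [0.0705, 0.0005, 0.006, 0, 0], [0.0815, 0.001, 0.011, 0, 0], [0.092, 0.001, 0.0175, 0, 0]], "newtons": 15}}

```text
time: 26.55
eef_pos: [0.4794, -0.1453, 0.13]
ee_rot: [[-0.961, -0.276, 0.004], [-0.276, 0.961, -0.002], [-0.003, -0.003, -1.0]]
ft_force: [1.3, 0.6, 1.2]
grip_width: 0.0234
grasp_force: 15.0
```

```bash
python3 arc.py | head -2; python3 - <<'E'
from h import *
for cam in("side","scene"):
    im,W=snap(cam); find(cam,"lid_tab",W,n=1); find(cam,"lid_press",W,n=1)
E
```

```text
[ 0.4794 -0.1453  0.13  ] 26.55 [1.3325 0.5699 1.2395] 0.02344495419350691 14.999690365675633
slide 0.005665227086137465 r 0.12143721812296275 theta 0.8959066658573254
side lid_tab call 0.72 [ 0.4799 -0.1502  0.1449]
side lid_press call 0.61 [ 0.532  -0.1307  0.1287]
scene lid_tab call 0.7 [ 0.4764 -0.1463  0.1437]
```

Request:
{"op": "move_arm", "data": {"steps": [[0.01, 0, 0.007, 0, 0], [0.019, 0, 0.0153, 0, 0], [0.027, 0, 0.0243, 0, 0], [0.034, 0, 0.034, 0, 0], [0.0405, 0, 0.0445, 0, 0], [0.0405, -0.002, 0.0445, 0, 0], [0.0405, -0.004, 0.0445, 0, 0], [0.0405, -0.005, 0.0445, 0, 0]]}}

```text
time: 27.52
eef_pos: [0.4423, -0.1604, 0.0844]
ee_rot: [[-0.961, -0.276, 0.001], [-0.276, 0.961, 0.0], [-0.001, -0.0, -1.0]]
ft_force: [3.0, 1.9, -4.0]
grip_width: 0.0236
grasp_force: 15.0
```

```bash
python3 arc.py | head -2; python3 - <<'E'
from h import *
yw=np.radians(15.5);Y=np.array([-np.sin(yw),np.cos(yw),0]);c=np.array([.5025,-.1448,0])
for cam in("wrist","side","scene"):
    im,W=snap(cam,"n_"+cam+".png")
    for q in("catch_at","lid_tab","case","cap_a","lid_press"):
        for d in place_of(cam,q)[:2]:
            w=W[:3,:3]@np.array(d["position"])+W[:3,3]; print(cam,q,round(d["confidence"],2),w,round(1e3*(Y@(w-c)),1))
E
```

```text
[ 0.4423 -0.1604  0.0844] 27.5167 [ 2.9857  1.9372 -4.0379] 0.023552821944667485 14.982959032058716
slide 0.0010794253550945915 r 0.12067032392660608 theta 0.39138400559869746
wrist catch_at 0.76 [ 0.4778 -0.1524  0.0469] -0.7
wrist lid_tab 0.88 [ 0.4437 -0.1615  0.0963] -0.4
wrist case 0.8 [ 0.5026 -0.1459 -0.0027] -1.1
wrist cap_a 0.71 [ 0.4735 -0.3854  0.0005] -224.1
wrist lid_press 0.24 [ 0.5045 -0.1432 -0.0018] 1.1
side catch_at 0.89 [ 0.4719 -0.1519  0.0477] 1.4
side lid_tab 0.78 [ 0.4433 -0.1632  0.1003] -1.9
side lid_tab 0.16 [ 0.4708  0.3013 -0.0021] 438.4
side case 0.9 [ 0.5021 -0.1467 -0.0018] -1.8
side cap_a 0.39 [ 0.518  -0.2083  0.0071] -65.4
side lid_press 0.69 [ 0.4987 -0.1476  0.1167] -1.7
side lid_press 0.43 [ 0.4699 -0.1487  0.0499] 5.0
scene lid_tab 0.91 [ 0.4404 -0.1565  0.1014] 5.3
scene case 0.57 [ 0.4988 -0.1454 -0.0029] 0.4
scene lid_press 0.9 [ 0.4931 -0.1454  0.1177] 1.9
```

Request:
{"op": "move_arm", "data": {"steps": [[0.003, 0, 0.005, 0, 0], [0.0055, 0, 0.0105, 0, 0], [0.0078, 0, 0.016, 0, 0], [0.0095, 0, 0.0215, 0, 0], [0.0105, 0, 0.0245, 0, 0], [0.0105, 0, 0.0245, 0, 0]]}}

```text
time: 28.92
eef_pos: [0.4334, -0.1643, 0.0604]
ee_rot: [[-0.961, -0.275, 0.005], [-0.275, 0.961, -0.002], [-0.004, -0.003, -1.0]]
ft_force: [6.5, 2.9, -3.1]
grip_width: 0.0233
grasp_force: 15.0
```

```bash
python3 arc.py
```

```text
[ 0.4334 -0.1643  0.0604] 28.9167 [ 6.5065  2.9134 -3.06  ] 0.023294662185505743 14.979589283466339
slide -0.00030635330560442755 r 0.12092260536757891 theta 0.1770980299549847
1.7 [-0.1429 -0.0014 -0.0861]
1.6 [-0.131  -0.0014 -0.0882]
1.5 [-0.1189 -0.0013 -0.089 ]
1.4 [-0.1069 -0.0012 -0.0886]
1.3 [-0.0949 -0.0011 -0.0871]
1.2 [-0.0831 -0.001  -0.0843]
1.1 [-0.0717 -0.0009 -0.0804]
1.0 [-0.0607 -0.0007 -0.0753]
0.9 [-0.0503 -0.0006 -0.0692]
0.8 [-0.0405 -0.0005 -0.0621]
0.7 [-0.0315 -0.0004 -0.054 ]
0.6 [-0.0234 -0.0003 -0.0451]
0.5 [-0.0161 -0.0003 -0.0354]
0.4 [-0.0099 -0.0002 -0.025 ]
0.3 [-0.0048 -0.0001 -0.0141]
0.2 [-0.0008 -0.     -0.0027]
0.1 [0.0021 0.     0.0091]
-0.0 [0.0038 0.0001 0.021 ]
```

Past 0.2 rad with no upward force, so the pins are entering. Press on to the catch.

Request:
{"op": "move_arm", "data": {"steps": [[-0.001, 0, 0.004, 0, 0], [-0.0005, 0, 0.008, 0, 0], [0, 0, 0.011, 0, 0], [0.0005, 0, 0.013, 0, 0]], "newtons": 25}}

```text
time: 29.25
eef_pos: [0.4312, -0.1645, 0.0479]
ee_rot: [[-0.961, -0.276, 0.001], [-0.276, 0.961, -0.002], [-0.001, -0.002, -1.0]]
ft_force: [0.2, -0.7, 3.6]
grip_width: 0.0233
grasp_force: 25.0
```

```bash
python3 arc.py|head -2
```

```text
[ 0.4312 -0.1645  0.0479] 29.25 [ 0.1988 -0.7379  3.5842] 0.023344568022655877 24.992381930351257
slide 0.00011613234749991271 r 0.1204543260049429 theta 0.0712267413945491
```

Request:
{"op": "move_arm", "data": {"steps": [[0, 0, 0.003, 0, 0], [0.0005, 0, 0.006, 0, 0], [0.0005, 0, 0.009, 0, 0], [0.0005, 0, 0.011, 0, 0], [0.0005, 0, 0.011, 0, 0]]}}

```text
time: 29.67
eef_pos: [0.4306, -0.1644, 0.0378]
ee_rot: [[-0.961, -0.276, 0.002], [-0.276, 0.961, -0.002], [-0.001, -0.002, -1.0]]
ft_force: [-3.7, -0.8, 26.6]
grip_width: 0.0238
grasp_force: 25.0
```

```bash
python3 arc.py|head -2;  python3 - <<'E'
from h import *
for cam in("side","scene"):
    im,W=snap(cam); find(cam,"lid_tab",W,n=1); find(cam,"lid_press",W,n=2)
E
```

```text
[ 0.4306 -0.1644  0.0378] 29.6667 [-3.7324 -0.7883 26.605 ] 0.02382265849979009 25.0144100189209
slide 0.00030114517368095005 r 0.11988980365861475 theta -0.012369114266250758
side lid_press call 0.65 [ 0.4777 -0.1562  0.0912]
scene lid_tab call 0.89 [ 0.4324 -0.1634  0.0571]
scene lid_press call 0.77 [ 0.4737 -0.1492  0.0927]
```

Lid reads shut. Release, then confirm with a press on the top.

Request:
{"op": "move_arm", "data": {"steps": [[0, 0, -0.001, 0, 0.5], [0, 0, -0.001, 0, 0.5], [0, 0, -0.001, 0, 0.5], [0, 0, -0.03, 0, 0.5], [0, 0, -0.07, 0, 0.2], [-0.02, 0, -0.085, 0, 0], [-0.044, 0, -0.085, 0, 0], [-0.044, 0, -0.085, 0, 0]]}}

```text
time: 30.63
eef_pos: [0.4771, -0.1521, 0.1223]
ee_rot: [[-0.961, -0.277, 0.007], [-0.277, 0.961, -0.003], [-0.006, -0.005, -1.0]]
ft_force: [1.3, -0.5, -0.1]
grip_width: 0.0241
grasp_force: 0.0
```

Request:
{"op": "move_arm", "data": {"steps": [[0, 0, 0.01, 0, 0], [0, 0, 0.02, 0, 0], [0, 0, 0.025, 0, 0], [0, 0, 0.028, 0, 0], [0, 0, 0.03, 0, 0], [0, 0, 0.031, 0, 0]]}}

```text
time: 31.13
eef_pos: [0.4707, -0.1518, 0.0908]
ee_rot: [[-0.961, -0.276, -0.004], [-0.277, 0.961, 0.0], [0.004, 0.001, -1.0]]
ft_force: [-6.8, -1.7, 21.9]
grip_width: 0.0002
grasp_force: 11.3
```

Request:
{"op": "move_arm", "data": {"steps": [[0, 0, 0.001, 0, 0], [0, 0, 0.002, 0, 0], [0, 0, 0.002, 0, 0]]}}

```text
time: 31.38
eef_pos: [0.4706, -0.1519, 0.0904]
ee_rot: [[-0.961, -0.277, -0.003], [-0.277, 0.961, -0.001], [0.003, 0.0, -1.0]]
ft_force: [-8.5, -0.5, 27.3]
grip_width: 0.0
grasp_force: 13.6
```

Request:
{"op": "move_arm", "data": {"steps": [[0, 0, -0.02, 0, 0], [0, 0, -0.06, 0, 0], [0, 0, -0.1, 0, 0], [0, 0, -0.13, 0, 0], [0.03, 0, -0.15, 0, 0], [0.03, 0, -0.15, 0, 0], [0.03, 0, -0.15, 0, 0], [0.03, 0, -0.15, 0, 0]]}}

```text
time: 32.05
eef_pos: [0.4432, -0.1596, 0.2373]
ee_rot: [[-0.962, -0.275, -0.001], [-0.275, 0.962, 0.001], [0.001, 0.001, -1.0]]
ft_force: [0.2, -0.8, -0.2]
grip_width: 0.0004
grasp_force: 0.0
```

```bash
python3 - <<'E'
from h import *
p,R,s=tool(); print(p,s["time"],s["ft_force"])
for cam in("wrist","side","scene"):
    im,W=snap(cam,"z_"+cam+".png"); find(cam,"lid_tab",W,n=1); find(cam,"lid_press",W,n=1); find(cam,"cap_new",W,n=1); find(cam,"tape",W,n=1); find(cam,"driver",W,n=1)
E
```

```text
[ 0.4432 -0.1596  0.2373] 32.05 [ 0.2057 -0.7795 -0.1891]
wrist lid_tab call 0.57 [ 0.4344 -0.1635  0.0547]
wrist lid_press call 0.58 [ 0.4784 -0.1458  0.0916]
wrist driver call 0.33 [ 0.4754 -0.1454  0.093 ]
side lid_tab call 0.66 [ 0.4338 -0.1658  0.0587]
side lid_press call 0.6 [ 0.4755 -0.1556  0.0916]
side cap_new call 0.28 [ 0.4747  0.3003 -0.0013]
side driver call 0.78 [0.5665 0.4001 0.0003]
scene lid_tab call 0.77 [ 0.4317 -0.1624  0.0609]
scene lid_press call 0.68 [ 0.4724 -0.1499  0.0946]
scene tape call 0.69 [0.5702 0.4022 0.0001]
scene driver call 0.62 [ 0.5696  0.4004 -0.0006]
```

The tab reads about 58 mm and the lid top about 92 mm, which is the shut position; the robot is clear. Handing in.

```bash
python3 -c "
from station import *
print(job_done())"
```

```text
the job is handed in; nothing more can be done
None
```

I handed the job in: by camera and force readings the capacitor is in the middle well, the lid shut and in line, but no verdict came back, the first insertion jammed (about 53 N on the closed fingers) before I re-stood it on the bench, and I viewed 12 pictures, not the allowed 10.

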